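Unlock the router plate's insert ring with the two-pin spanner

TASK

Unlock the round insert ring in the router plate: take the larger of the two pin spanners by its grip, put both of its pins fully into the ring's two holes, and only then turn the ring with it counter-clockwise (seen from above) until it stops. Leave the spanner standing in the ring with both pins in the holes, let go and draw back; leave the smaller spanner where it is.

Things in the scene. Friction and masses are not known exactly. Their poses are not given: they have to be found in the camera images.
- spanner: Larger pin spanner, origin mid-underside of its level steel bar, mm: 112 long (x), 30 wide, 8 thick. On top a black grip 42 (x) by 18 (y), z 8 to 53, to pinch across y with 40 N. Below, pins 8 across, 12 long, at x = +-42. 0.25 kg; same either way round. Starts on a fixed wooden rest 150 x 50, 30 high, pins hanging in its slot (16 wide, 22 deep).
- small_spanner: Smaller pin spanner, which does not fit: same grip, bar only 76 mm long, pins 48 mm apart, on an equal rest of its own, nearer or farther than the other. To be left alone. Origin: centre of the bar's underside.
- ring_mid (a point): Top centre of the aluminium ring, 52 mm over the bench; turns with it, z up. Ring 116 across, 14 thick, bore 50; two through holes 22 across at x = +-42. It is 2 proud of a fixed dark plate 240 square. With the pins fully in, the bar lies on the ring. Pins have 7 play all round: the spanner turns up to 10 degrees before the ring follows. A loose brass pin stands on a plate corner.
- ring (a joint): Turn of the insert ring in rad, growing counter-clockwise seen from above: 0 is locked, 0.8 is the stop (unlocked). It starts between 0 and 0.12, turns stiffly (about 0.12 N m) and stays where it is left.

How it is judged:
On the way:
1. both pins of the larger spanner are in the ring's two holes before the ring has been turned (z of spanner in the frame of ring_mid below 0.006 m and angle between spanner's own z axis and vertical below 0.12 rad and horizontal distance between spanner and ring_mid below 0.014 m and angle between the x axis of spanner and the x axis of ring_mid, either way round below 0.35 rad and value of joint ring below 0.3 rad), for 0.2 s.
At the end, for the whole second after the job is handed in: Ring turned to its stop (joint above 0.62 of 0.8 rad); larger spanner at rest in the ring, upright within 7 degrees, bar within 6 mm of the ring's top so that both pins are in, centred within 14 mm, in line with the holes within 20 degrees (z of spanner in the frame of ring_mid below 0.006 m and angle between spanner's own z axis and vertical below 0.12 rad and horizontal distance between spanner and ring_mid below 0.014 m and angle between the x axis of spanner and the x axis of ring_mid, either way round below 0.35 rad and value of joint ring above 0.62 rad and linear speed of spanner below 0.02 m/s); the robot touches nothing.
It fails at once if the ring is turned (past 0.3 rad) without both of the larger spanner's pins in its holes (value of joint ring above 0.3 rad and not (z of spanner in the frame of ring_mid below 0.01 m and angle between spanner's own z axis and vertical below 0.25 rad and horizontal distance between spanner and ring_mid below 0.014 m and angle between the x axis of spanner and the x axis of ring_mid, either way round below 0.35 rad)).
It fails at once if the smaller spanner is moved more than 30 mm (distance of small_spanner from where it was at the start of the episode above 0.03 m).
It also fails if it takes over 38 s, if anything falls off the work surface, if the arm or the gripper's body presses on something with over 40 N, if the wrist force passes 120 N, or if a joint passes its speed limit or range.

ROBOT

A 6-joint arm with a two-finger parallel gripper is mounted at the origin on the work surface. World frame = base frame: x ahead of the robot, y to its left, z up, the work surface at z = 0. Lengths are in m, angles in rad, forces in N, time in s.
With the tool pointing down it reaches from about 0.325 to 0.9 m from the base axis. Payload 3.5 kg.
Tool frame: the origin (TCP) lies on the centre line of the jaws, within the pads' length; the fingertips stand 19 mm ahead of it and the grasp point (between the pads) is the TCP; z points along the fingers, y is the line along which they close (so a half turn about z gives the same grasp; the last joint's range is limited). The gripper opens to 85 mm and grips with 20 to 120 N. Pads are 22 mm wide; open, the fingers measure 114 mm over their backs; the gripper's body (76 mm by 85 mm) begins 54 mm behind the grasp point. The pads swing forward as they close: fully open they stand 13 mm farther back than shut.
Start: joints at [1.011, 0.276, -0.026, 1.268, 0, 1.467], TCP at [0.276, 0.561, 0.25] pointing down, gripper open.
Joint ranges: [-3.12, 3.12], [-0.85, 1.88], [-1.08, 1.24], [-1.95, 2.15], [-1.57, 1.53], [-3.14, 3.14]. Speed limits (rad/s): [2.57, 2.57, 3.14, 3.14, 3.14, 3.14].

INTERFACE

Orientations are given as [roll, pitch, yaw] about the fixed x, y, z axes, in that order (R = Rz(yaw) Ry(pitch) Rx(roll)).
In Python, from bench import r, capture, close_job gives the robot as it stands (r), with the cameras as plain functions and the job as plain functions.
- The arm moves only by the shell command python3 inch.py, which reads ROWS from standard input. ROWS is a JSON list of rows, 1 to 5 of them, each written [opening, [dx, dy, dz], [rx, ry, rz]]: the opening from 0.0 (shut) to 1.0 (fully open), then dx, dy, dz in shares of the most that a row can go, 1 being 62.5 mm, then a rotation vector rx, ry, rz in parts of the range, where 1.0 means 120 degrees; each row shifts and turns the commanded pose from where the row before left it, along the tool's axes as they then stand; what a row does not reach is not made up. A row lasts 1/8 s, in which the tool goes at most 0.0625 m and 0.188 rad, less where a joint would pass 70% of its speed; a pose out of reach is approached as far as the arm can. The fingers move at their own pace and stop on an object; the grip force is fixed at half the most. Time passes only in rows, so rows that do not move let the fingers close. It prints the time, the measured TCP pose, the force, the opening and the grip force at its end. Input that does not fit is refused with a message, and nothing moves.
- r.state(): the state, without advancing time (a new reading comes with each control period).
- capture(name): name is "side" or "top" or "wrist"; returns a dict with "color" (384x512x3 uint8, red, green, blue), "intrinsics" (3x3 intrinsics, pixels), "k1" (the pictures are not rectified: a ray, as slopes to the right and down, at radius r is drawn at 1 + k1 r^2 times it, then the intrinsics apply), "rvec" (rotation vector, rad) and "tvec" (3), from world to camera coordinates, as OpenCV has them; the wrist camera has in their place "tool_from_camera" (4x4, takes a point from camera to tool coordinates, whose origin is the TCP and whose axes are the flange's). Camera axes: x right, y down, z forward; pixel columns grow to the right and rows downward; lengths in m; the calibration is good to about 2 mm. A picture is of the moment at which its call begins: read the wrist's pose just before it. There is no depth.
- close_job(): hands the job in; it is judged then, once.
The state is a dict: "time": time; "joints": joint angles; "joint_vel": joint speeds; "joint_efforts": joint torques, N m; "ee_pos": TCP position; "tool_rot": TCP orientation; "force": force on the tool from outside, world axes, zero at the start; "torque": the same for the moment, N m; "opening": opening from 0.0 (shut) to 1.0 (fully open); "finger_force": force on a finger pad.
Only numpy, scipy, OpenCV 4.12 (cv2) and the standard library are available. Lean on these libraries where they do the work, as an engineer would, in place of code of your own. Each camera call takes 0.05 s, during which the arm holds its last target. There are 200 camera calls.

## Working session

There is one attempt and no reset: what is moved stays moved. The work goes in short steps, Python scripts to look and compute and a shell command to move; the robot and the scene stay as the last step left them, time stands still between calls to the robot, and variables do not carry over. Pictures are saved under pics/ and viewed, at most 10 in all, crops included, and the job is handed in when it is done.

```bash
ls; mkdir -p pics; cat > h.py <<'E'
import numpy as np, cv2
from bench import r, capture, close_job
from scipy.spatial.transform import Rotation as R
def cam(name):
    s=r.state(); c=capture(name)
    if name=="wrist":
        T=np.eye(4);T[:3,:3]=R.from_euler('xyz',s['tool_rot']).as_matrix();T[:3,3]=s['ee_pos']
        T=T@np.array(c['tool_from_camera']); c['Rwc']=T[:3,:3]; c['o']=T[:3,3]
    else:
        A=cv2.Rodrigues(np.array(c['rvec'],float))[0]; c['Rwc']=A.T; c['o']=-A.T@np.array(c['tvec'],float).ravel()
    return c
def rays(c,px):
    K=np.array(c['intrinsics'],float); px=np.array(px,float).reshape(-1,2)
    d=(px-K[:2,2])/[K[0,0],K[1,1]]; u=d.copy()
    for _ in range(20): u=d/(1+c['k1']*(u**2).sum(1,keepdims=True))
    return np.c_[u,np.ones(len(u))]@c['Rwc'].T
def onplane(c,px,z):
    v=rays(c,px); return c['o']+v*((z-c['o'][2])/v[:,2:])
def save(c,f,scale=1.0,crop=None):
    im=c['color'][:,:,::-1]
    if crop: im=im[crop[1]:crop[3],crop[0]:crop[2]]
    cv2.imwrite(f,cv2.resize(im,None,fx=scale,fy=scale,interpolation=cv2.INTER_CUBIC))
E
python3 - <<'E'
from h import *
s=r.state(); print(s)
for n in("top","side"):
    c=cam(n); save(c,f"pics/{n}0.png",1.5); print(n,c['o'],c['Rwc'][:,2],c['k1'],c['intrinsics'])
E
```

```text
bench.py
inch.py
pics
{'time': 0.0, 'joints': array([ 1.01059043e+00,  2.77197995e-01, -2.78971950e-02,  1.26800641e+00,
       -6.50635178e-06,  1.46741517e+00]), 'joint_vel': array([-6.90870283e-04, -4.72958665e-05, -9.28201773e-04, -1.48712282e-03,
       -1.37854724e-03,  4.70032598e-04]), 'joint_efforts': array([ 7.21647157e-04, -4.45506120e+01,  2.95201635e+01,  1.61412999e-02,
        5.27783129e-05,  6.22633422e-06]), 'ee_pos': array([0.27529031, 0.56027718, 0.24911162]), 'tool_rot': array([-3.13929902e+00, -2.31425460e-04,  2.68476766e+00]), 'force': array([-0.98479314,  0.05267538, -0.35723233]), 'torque': array([ 0.05701927, -0.02700334, -0.03077644]), 'finger_force': 0.0, 'opening': 0.9995453614922704}
top [ 0.48323221 -0.02363715  0.89891384] [ 0.07173098  0.00582737 -0.99740699] -0.12784798590435087 [[449.27102717   0.         251.53925467]
 [  0.         449.27102717 193.77411026]
 [  0.           0.           1.        ]]
side [0.50779739 0.71185611 0.56709572] [ 0.03754213 -0.83019103 -0.55621348] -0.0696399376260465 [[468.83090508   0.         261.77605603]
 [  0.         468.83090508 190.99884845]
 [  0.           0.           1.        ]]
```

View pics/top0.png

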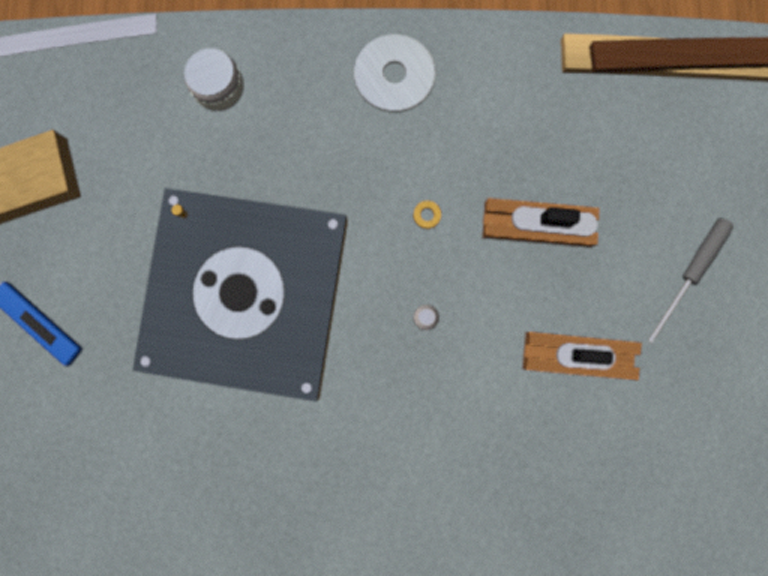

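View pics/side0.png

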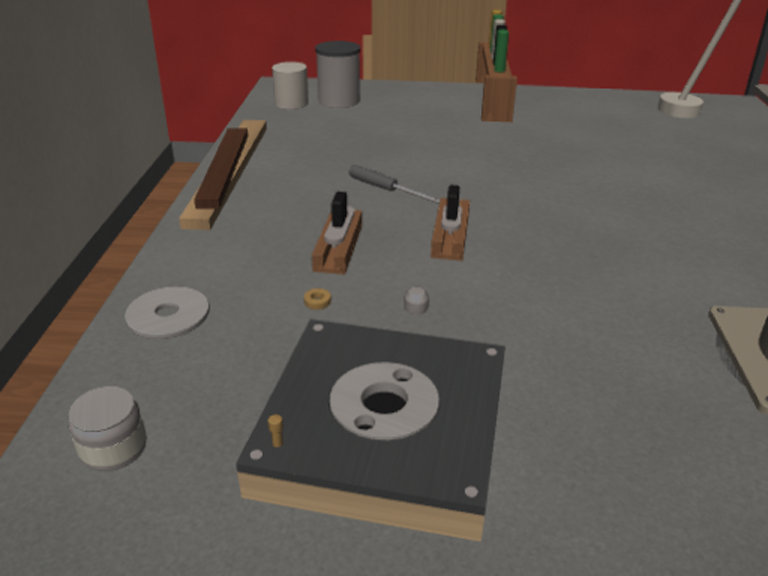

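The top view (1.5×) shows the larger spanner with its bar from (513,218) to (598,224), and the smaller one at (588,356). The ring is centred near (238,293) with holes at (209,279) and (267,307), and the brass pin stands at the plate corner (177,210). The side view agrees.

```bash
cat > m.py <<'E'
from h import *
def comps(mask,off,amin=8):
    n,l,st,ce=cv2.connectedComponentsWithStats(mask.astype(np.uint8))
    return [(st[i,4],ce[i]+off,[tuple(p) for p in (np.argwhere(l==i)[:,::-1]+off)]) for i in range(1,n) if st[i,4]>=amin]
c=cam("top"); g=cv2.cvtColor(c['color'],cv2.COLOR_RGB2GRAY); hsv=cv2.cvtColor(c['color'],cv2.COLOR_RGB2HSV)
# ring
x0,y0,x1,y1=115,150,205,240
w=g[y0:y1,x0:x1]
for a,ce,p in comps(w>125,(x0,y0),300):
    h=cv2.convexHull(np.array(p,np.int32)); q=onplane(c,h.reshape(-1,2),.052)[:,:2]
    (cx,cy),rad=cv2.minEnclosingCircle(q.astype(np.float32)); e=cv2.fitEllipse(q.astype(np.float32))
    print("ring",cx,cy,2*rad,e)
    m=np.zeros_like(g); cv2.fillConvexPoly(m,cv2.erode(np.zeros(1),None) is None or h,1)
    m=cv2.erode(m,np.ones((3,3)))
    for a,ce2,_ in comps((g<110)&(m>0),(0,0),8): print(" hole",a,ce2,onplane(c,ce2,.052)[0,:2])
def bar(x0,y0,x1,y1):
    w=c['color'][y0:y1,x0:x1].astype(int); sat=w.max(2)-w.min(2)
    for nm,mk,z in(("bar",(w.min(2)>135)&(sat<40),.038),("grip",w.max(2)<45,.083)):
        P=[p for a,ce,p in comps(mk,(x0,y0),10)]
        if not P: print(nm,"none"); continue
        p=np.array(sum(P,[])); q=onplane(c,p,z)[:,:2]
        (a,b),(l,k),an=cv2.minAreaRect((q*1000).astype(np.float32)); print(nm,len(p),"mm ctr",a,b,"size",l,k,"ang",an, "px",p.min(0),p.max(0))
bar(322,130,402,166); bar(350,220,430,256)
E
python3 m.py
```

```text
ring 0.5414551496505737 0.1587304174900055 0.11705950647592545 ((0.5415461659431458, 0.15869426727294922), (0.11620361357927322, 0.11646603792905807), 31.548892974853516)
 hole 82 [138.75609756 185.5       ] [0.55891867 0.1969115 ]
 hole 499 [158.26653307 194.73747495] [0.54141926 0.15874867]
 hole 91 [177.92307692 204.07692308] [0.52386908 0.12072629]
bar 520 mm ctr 637.60498046875 -250.6337127685547 size 113.7874755859375 29.389806747436523 ang 85.03478240966797 px [342 138] [399 156]
grip 241 mm ctr 634.4270629882812 -243.53292846679688 size 45.22690200805664 20.30621910095215 ang 85.57640838623047 px [361 139] [385 150]
bar 293 mm ctr 462.66949462890625 -288.0918273925781 size 40.350364685058594 130.64691162109375 ang 10.301594734191895 px [359 222] [422 253]
grip 170 mm ctr 463.36370849609375 -281.39208984375 size 46.95924758911133 12.616579055786133 ang 85.17955017089844 px [382 234] [407 241]
```

The manual's scale: shifts go in shares of 62.5 mm and turns go in shares of 120 degrees. Converting my numbers, -0.0455 m is -0.728, -0.0379 m is -0.6064.

```bash
for i in 1 2 3; do echo '[[1,[-0.728,-0.6064,0],[0,0,0]],[1,[-0.728,-0.6064,0],[0,0,0]],[1,[-0.728,-0.6064,0],[0,0,0]],[1,[-0.728,-0.6064,0],[0,0,0]],[1,[-0.728,-0.6064,0],[0,0,0]]]' | python3 inch.py | tail -5; done
echo '[[1,[0,0,0],[0,0,0.0836]],[1,[0,0,0],[0,0,0.0836]],[1,[0,0,0],[0,0,0.0836]],[1,[0,0,0],[0,0,0.0836]],[1,[0,0,0],[0,0,0.0836]]]' | python3 inch.py
echo '[[1,[0,0,0],[0,0,0.0836]],[1,[0,0,0],[0,0,0.0716]],[1,[0,0,0],[0,0,0]],[1,[0,0,0],[0,0,0]]]' | python3 inch.py
python3 - <<'E'
from h import *
c=cam("wrist"); save(c,"pics/w1.png",1.5); s=r.state(); print(s['joints'],s['ee_pos'],s['tool_rot'],c['tool_from_camera'],c['k1'],c['intrinsics'])
E
```

```text
ee_pos: [0.3966, 0.2887, 0.2501]
tool_rot: [3.142, 0.0, 2.685]
force: [1.1, 0.6, -0.2]
opening: 1.0
finger_force: 0.0
ee_pos: [0.5172, 0.0182, 0.2502]
tool_rot: [3.141, -0.0, 2.685]
force: [-0.5, 0.6, -0.1]
opening: 1.0
finger_force: 0.0
ee_pos: [0.6378, -0.2521, 0.2498]
tool_rot: [3.141, -0.001, 2.685]
force: [0.3, -0.2, 0.9]
opening: 1.004
finger_force: 0.0
time: 2.65
ee_pos: [0.6372, -0.2502, 0.2497]
tool_rot: [-3.141, -0.001, 1.804]
force: [0.5, -0.6, -0.2]
opening: 0.997
finger_force: 0.0
time: 3.15
ee_pos: [0.6373, -0.2503, 0.25]
tool_rot: [-3.141, -0.0, 1.487]
force: [0.1, -0.7, 0.6]
opening: 0.997
finger_force: 0.0
[-4.68550046e-01  3.83112899e-01  1.19764428e-01  1.30783717e+00
 -1.54347668e-05  1.18658950e+00] [ 0.63734055 -0.250299    0.25010082] [-3.14122593e+00 -1.31616117e-04  1.48645309e+00] [[-6.65315410e-06 -9.55215812e-01 -2.95910040e-01  7.44477487e-02]
 [ 9.99998799e-01 -4.65014264e-04  1.47861097e-03 -3.97734284e-04]
 [-1.54999497e-03 -2.95909674e-01  9.55214668e-01 -1.23071696e-01]
 [ 0.00000000e+00  0.00000000e+00  0.00000000e+00  1.00000000e+00]] -0.058104000231294556 [[284.62360855   0.         260.31351164]
 [  0.         284.62360855 193.48389469]
 [  0.           0.           1.        ]]
```

View pics/w1.png

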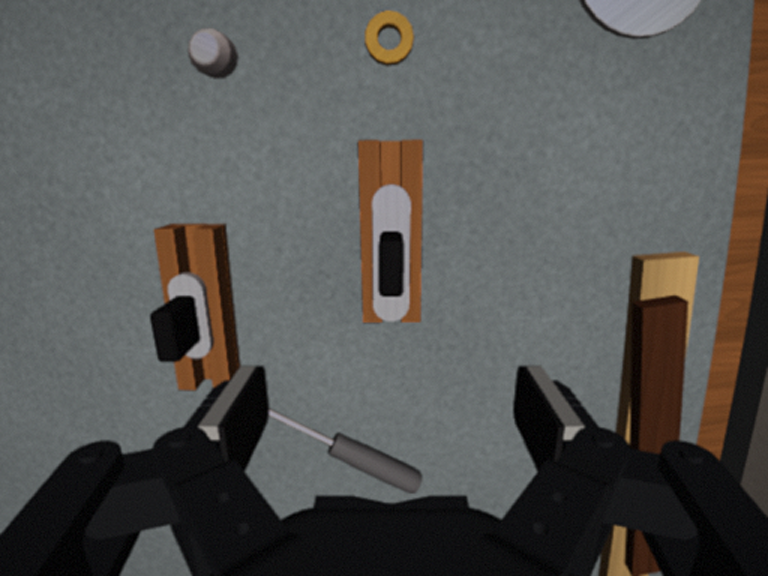

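The wrist view (1.5×) shows the larger spanner straight ahead, with its bar at (391,185)–(391,321) and grip at (391,264). It is between the jaws laterally, upright, and lined up with the picture column. I'll measure it once more here, then go down.

```bash
python3 - <<'E'
from h import *
c=cam("wrist"); s=r.state(); x0,y0,x1,y1=236,115,290,216
w=c['color'][y0:y1,x0:x1].astype(int); sat=w.max(2)-w.min(2)
for nm,mk,z in(("bar",(w.min(2)>120)&(sat<25)&True,.038),("grip",w.max(2)<50,.083)):
    n,l,st,ce=cv2.connectedComponentsWithStats(mk.astype(np.uint8)); 
    p=np.vstack([np.argwhere(l==i)[:,::-1]+(x0,y0) for i in range(1,n) if st[i,4]>20 and st[i,0]>2 and st[i,0]+st[i,2]<x1-x0-2])
    q=onplane(c,p,z)[:,:2]; print(nm,p.min(0),p.max(0),cv2.minAreaRect((q*1000).astype(np.float32)))
print(s['ee_pos'],np.degrees(s['tool_rot']))
E
```

```text
bar [248 123] [273 214] ((637.534912109375, -250.83242797851562), (111.857421875, 29.142810821533203), 85.14225769042969)
grip [253 155] [268 196] ((637.8475952148438, -246.50979614257812), (44.21253967285156, 15.71573543548584), 84.74115753173828)
[ 0.63737811 -0.25030283  0.25015691] [-1.79986110e+02 -6.66566419e-03  8.51465880e+01]
```

Scaled: 0.055 m is 0.88, 0.045 m is 0.72.

```bash
echo '[[1,[0,0,0.88],[0,0,0]],[1,[0,0,0.88],[0,0,0]],[1,[0,0,0.72],[0,0,0]],[1,[0,0,0.48],[0,0,0]],[1,[0,0,0],[0,0,0]]]' | python3 inch.py
echo '[[0,[0,0,0],[0,0,0]],[0,[0,0,0],[0,0,0]],[0,[0,0,0],[0,0,0]],[0,[0,0,0],[0,0,0]],[0,[0,0,0],[0,0,0]]]' | python3 inch.py
echo '[[0,[0,0,-0.16],[0,0,0]],[0,[0,0,-0.48],[0,0,0]],[0,[0,0,-0.96],[0,0,0]],[0,[0,0,-0.96],[0,0,0]],[0,[0,0,0],[0,0,0]]]' | python3 inch.py
python3 - <<'E'
from h import *
c=cam("wrist"); save(c,"pics/w2.png",1.5)
E
```

```text
time: 3.88
ee_pos: [0.6348, -0.249, 0.062]
tool_rot: [-3.135, -0.003, 1.485]
force: [-0.1, 0.6, 0.4]
opening: 0.999
finger_force: 0.0
time: 4.5
ee_pos: [0.6383, -0.2508, 0.0667]
tool_rot: [3.14, 0.001, 1.485]
force: [0.8, 0.9, 5.8]
opening: 0.201
finger_force: 60.0
time: 5.12
ee_pos: [0.6408, -0.252, 0.2324]
tool_rot: [3.13, 0.004, 1.485]
force: [0.8, -0.1, -2.3]
opening: 0.201
finger_force: 59.3
```

View pics/w2.png

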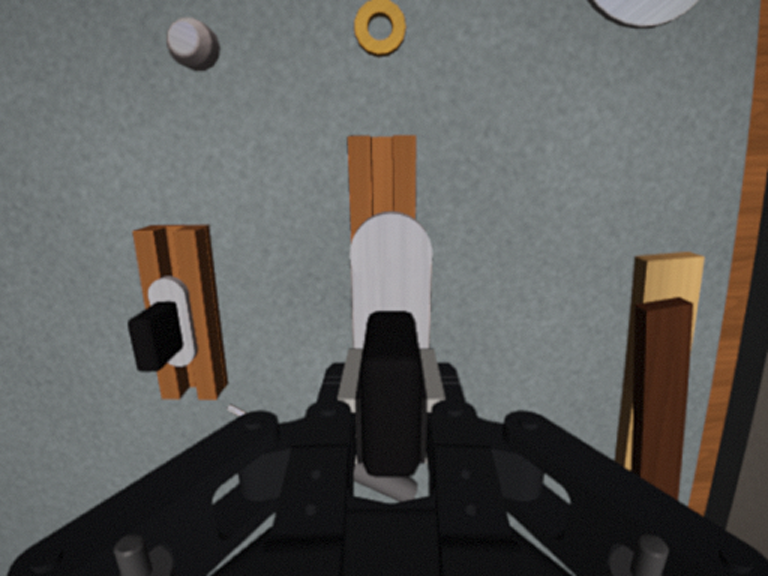

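The spanner is held square between the pads and clear of its rest: bar end at (391,213), grip centred at column 390. The small spanner hasn't moved. Next I carry it over the ring.

Scaled: 0.05 m is 0.8, -0.0163 m is -0.2608.

```bash
echo '[[0,[0.48,-0.16,0],[0,0,0]],[0,[0.8,-0.2608,0],[0,0,0]],[0,[0.8,-0.2608,0],[0,0,0]],[0,[0.8,-0.2608,0],[0,0,0]],[0,[0.8,-0.2608,0],[0,0,0]]]' | python3 inch.py
echo '[[0,[0.8,-0.2608,0],[0,0,0]],[0,[0.8,-0.2608,0],[0,0,0]],[0,[0.64,-0.2128,0],[0,0,0]],[0,[0.48,-0.1488,0],[0,0,0]]]' | python3 inch.py
echo '[[0,[0,0,0],[0,0,0.0477]],[0,[0,0,0],[0,0,0.0668]],[0,[0,0,0],[0,0,0.0509]],[0,[0,0,0],[0,0,0]],[0,[0,0,0],[0,0,0]]]' | python3 inch.py
python3 m.py | head -4
python3 - <<'E'
from h import *
s=r.state(); print(s['joints'],s['ee_pos'],np.degrees(s['tool_rot']),s['force'])
for n in("side","wrist"):
    c=cam(n); save(c,f"pics/{n}3.png",1.5)
E
```

```text
time: 5.8
ee_pos: [0.5795, -0.0129, 0.2221]
tool_rot: [-3.136, -0.0, 1.485]
force: [0.7, 1.0, -2.7]
opening: 0.203
finger_force: 59.1
time: 6.3
ee_pos: [0.5389, 0.1608, 0.2222]
tool_rot: [-3.136, 0.001, 1.486]
force: [0.3, -0.2, -2.1]
opening: 0.204
finger_force: 59.1
time: 6.92
ee_pos: [0.5408, 0.1592, 0.2237]
tool_rot: [-3.139, 0.002, 1.14]
force: [-0.5, -0.8, -2.1]
opening: 0.204
finger_force: 59.2
ring 0.541813313961029 0.15865090489387512 0.1176527664065361 ((0.5412063598632812, 0.15806126594543457), (0.11486103385686874, 0.11683354526758194), 54.806190490722656)
 hole 235 [141.5787234  189.29787234] [0.55166135 0.19124829]
 hole 84 [162.69047619 186.5952381 ] [0.55700107 0.15054541]
 hole 89 [177.96629213 204.17977528] [0.52367446 0.12064058]
[ 1.71556559e-01  1.85814283e-01 -1.97400668e-01  1.18977351e+00
 -1.20260677e-05  2.17375176e+00] [0.54113867 0.15921514 0.22419225] [-1.79896938e+02  7.17928007e-02  6.52827303e+01] [-0.32414635  0.77401308 -2.79141506]
```

View pics/side3.png

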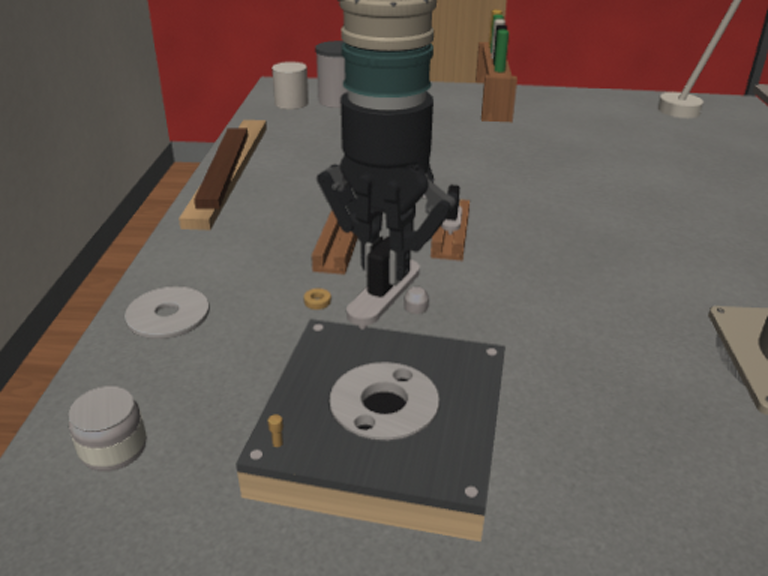

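View pics/wrist3.png

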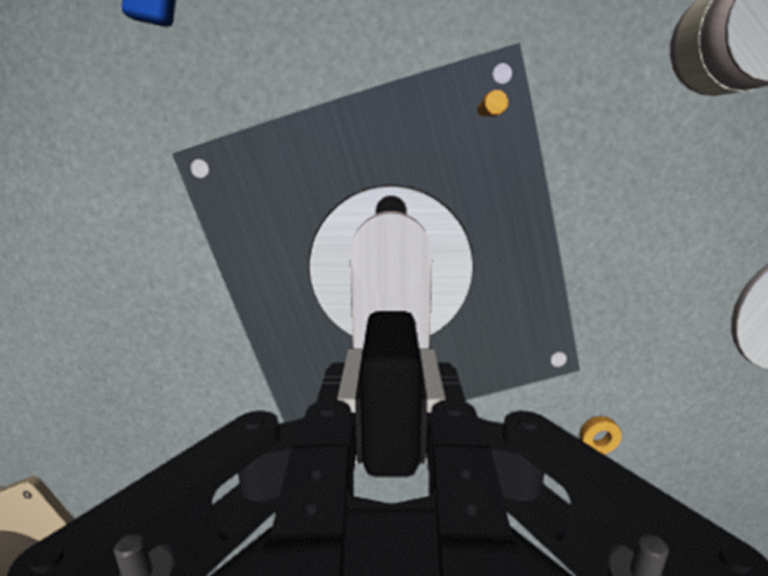

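The held bar is above the ring. In the wrist view its axis, the far hole (391,208) and the ring centre (391,262) all share column 391, with no tilt. In the side view the pins hang clear. Down now, slowly over the last part.

Scaled: 0.045 m is 0.72, 0.04 m is 0.64.

```bash
echo '[[0,[0,0,0.64],[0,0,0]],[0,[0,0,0.72],[0,0,0]],[0,[0,0,0.48],[0,0,0]],[0,[0,0,0],[0,0,0]],[0,[0,0,0],[0,0,0]]]' | python3 inch.py
echo '[[0,[0,0,0.096],[0,0,0]],[0,[0,0,0.096],[0,0,0]],[0,[0,0,0],[0,0,0]],[0,[0,0,0],[0,0,0]]]' | python3 inch.py
echo '[[0,[0,0,0.064],[0,0,0]],[0,[0,0,0.064],[0,0,0]],[0,[0,0,0],[0,0,0]]]' | python3 inch.py
```

```text
time: 7.7
ee_pos: [0.543, 0.1595, 0.1116]
tool_rot: [3.14, -0.001, 1.138]
force: [0.2, 0.6, -2.3]
opening: 0.201
finger_force: 59.0
time: 8.2
ee_pos: [0.5419, 0.1594, 0.0984]
tool_rot: [3.142, -0.0, 1.138]
force: [-0.2, 0.5, -2.7]
opening: 0.199
finger_force: 59.1
time: 8.57
ee_pos: [0.5413, 0.1593, 0.0897]
tool_rot: [-3.141, 0.001, 1.138]
force: [-0.7, -0.1, -2.2]
opening: 0.207
finger_force: 59.1
```

Scaled: 0.001 m is 0.016.

```bash
echo '[[0,[0,0,0.016],[0,0,0]],[0,[0,0,0],[0,0,0]],[0,[0,0,0],[0,0,0]]]' | python3 inch.py
python3 - <<'E'
from h import *
s=r.state();print(s['ee_pos'],s['force'],s['torque'])
c=cam("side"); save(c,"pics/side4.png",4,(180,180,330,310))
E
```

```text
time: 8.95
ee_pos: [0.542, 0.1594, 0.0894]
tool_rot: [3.141, -0.0, 1.138]
force: [0.3, -1.3, -2.7]
opening: 0.203
finger_force: 59.1
[0.54198413 0.15939623 0.08939712] [ 0.32407376 -1.31937359 -2.67610389] [ 0.06742441 -0.00252236  0.01763332]
```

View pics/side4.png

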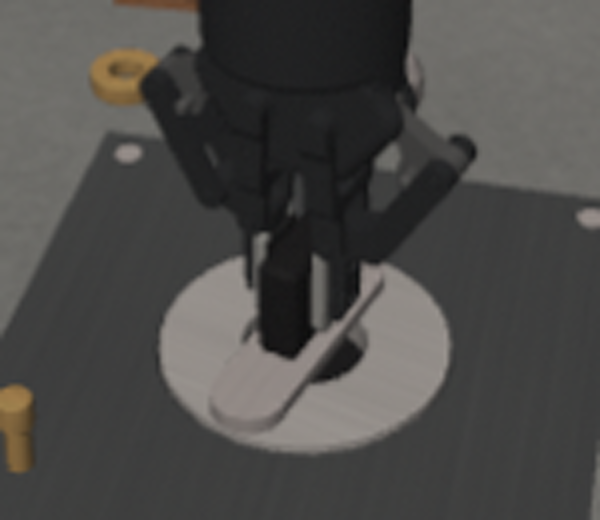

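The bar lies on or just above the ring, with the near end at (245,400) and both pins out of sight in the holes. A touch lower to find contact.

Scaled: 0.001 m is 0.016.

```bash
echo '[[0,[0,0,0.016],[0,0,0]],[0,[0,0,0],[0,0,0]]]' | python3 inch.py; echo '[[0,[0,0,0.016],[0,0,0]],[0,[0,0,0],[0,0,0]]]' | python3 inch.py
```

```text
time: 9.25
ee_pos: [0.5421, 0.1594, 0.0886]
tool_rot: [3.141, -0.0, 1.138]
force: [-0.9, 0.0, -1.6]
opening: 0.202
finger_force: 59.6
time: 9.5
ee_pos: [0.5421, 0.1594, 0.0886]
tool_rot: [3.141, -0.0, 1.138]
force: [-2.4, -0.1, 5.8]
opening: 0.201
finger_force: 60.6
```

Contact at TCP 0.0886, so the bar is seated. Now I turn counter-clockwise (negative tool z).

Scaled: -0.001 m is -0.016, -0.08 rad / 2.0944 = -0.0382.

```bash
echo '[[0,[0,0,-0.016],[0,0,0]],[0,[0,0,0],[0,0,-0.0382]],[0,[0,0,0],[0,0,-0.0382]],[0,[0,0,0],[0,0,-0.0382]],[0,[0,0,0],[0,0,0]]]' | python3 inch.py
python3 - <<'E'
from h import *
s=r.state();print(s['ee_pos'],s['force'],s['torque'])
E
echo '[[0,[0,0,0],[0,0,-0.0382]],[0,[0,0,0],[0,0,-0.0382]],[0,[0,0,0],[0,0,-0.0382]],[0,[0,0,0],[0,0,-0.0382]],[0,[0,0,0],[0,0,0]]]' | python3 inch.py
python3 - <<'E'
from h import *
s=r.state();print(s['ee_pos'],s['force'],s['torque'])
E
```

```text
time: 10.12
ee_pos: [0.542, 0.1596, 0.0886]
tool_rot: [3.141, -0.001, 1.378]
force: [-1.7, 0.4, 2.6]
opening: 0.204
finger_force: 60.0
[0.54198475 0.15962209 0.08861102] [-1.70647202  0.40596322  2.57844832] [0.09076449 0.3355654  0.04808959]
time: 10.75
ee_pos: [0.5417, 0.1597, 0.0886]
tool_rot: [-3.141, -0.001, 1.697]
force: [-2.8, 0.8, 4.4]
opening: 0.205
finger_force: 60.2
[0.54168704 0.15970933 0.08862577] [-2.75511188  0.79574034  4.3855386 ] [0.19840692 0.61934363 0.05049523]
```

Scaled: -0.08 rad / 2.0944 = -0.0382.

```bash
echo '[[0,[0,0,0],[0,0,-0.0382]],[0,[0,0,0],[0,0,-0.0382]],[0,[0,0,0],[0,0,-0.0286]],[0,[0,0,0],[0,0,0]],[0,[0,0,0],[0,0,0]]]' | python3 inch.py
python3 - <<'E'
from h import *
s=r.state();print(s['ee_pos'],s['force'],s['torque'])
c=cam("top"); save(c,"pics/top5.png",6,(105,145,215,245))
E
```

```text
time: 11.38
ee_pos: [0.5416, 0.1597, 0.0886]
tool_rot: [-3.141, -0.001, 1.916]
force: [-4.2, 1.9, 5.6]
opening: 0.203
finger_force: 60.4
[0.54156448 0.15968165 0.08860714] [-4.20981693  1.85329642  5.55021284] [ 0.26769417  0.73875578 -0.01474765]
```

View pics/top5.png

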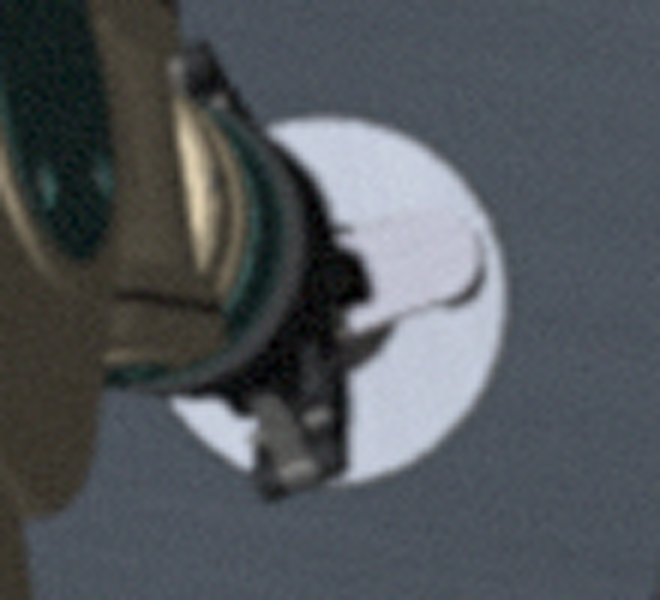

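The bar now points right at about (470,270), inside the ring outline. A dark crescent on its trailing side at (470,290) is the lagging hole or a shadow. There is no stop yet, so I keep turning in small steps.

Scaled: -0.05 rad / 2.0944 = -0.0239.

```bash
cat > q.py <<'E'
from h import *
s=r.state();print(s['joints'][[0,5]],s['force'].round(1),s['torque'].round(2), s['joint_efforts'].round(2))
E
for i in 1 2 3; do echo '[[0,[0,0,0],[0,0,-0.0239]],[0,[0,0,0],[0,0,0]],[0,[0,0,0],[0,0,0]]]' | python3 inch.py|sed -n 2,3p; python3 q.py; done
```

```text
ee_pos: [0.5415, 0.1595, 0.0886]
tool_rot: [-3.141, -0.001, 1.966]
[0.17181535 1.34701253] [-3.9  1.4  5.7] [0.15 0.85 0.02] [ -1.34 -38.69  25.02  -1.41  -0.43   0.  ]
ee_pos: [0.5408, 0.159, 0.0886]
tool_rot: [-3.139, -0.001, 2.012]
[0.17128622 1.30082449] [-5.4 -0.   6.6] [-0.07  1.22 -1.11] [ -0.04 -37.82  25.44  -2.13  -0.3   -1.15]
ee_pos: [0.5407, 0.1591, 0.0887]
tool_rot: [-3.14, -0.002, 2.059]
[0.17113503 1.25400024] [-6.   1.7  8.8] [ 0.17  1.27 -2.09] [  0.38 -37.49  25.42  -2.28  -0.57  -2.11]
```

The torque rises steeply to 1.1 and then 2.1 N m at yaw 2.01 to 2.06, about 0.87 rad after the start. That matches the stop plus the play. I'll ease back a little, let go and rise.

Scaled: 0.05 rad / 2.0944 = 0.0239.

```bash
echo '[[0,[0,0,0],[0,0,0.0239]],[0,[0,0,0],[0,0,0.0143]],[0,[0,0,0],[0,0,0]]]' | python3 inch.py|sed -n 2,4p; python3 q.py
echo '[[1,[0,0,0],[0,0,0]],[1,[0,0,0],[0,0,0]],[1,[0,0,0],[0,0,0]],[1,[0,0,0],[0,0,0]],[1,[0,0,0],[0,0,0]]]' | python3 inch.py
echo '[[1,[0,0,-0.32],[0,0,0]],[1,[0,0,-0.64],[0,0,0]],[1,[0,0,-0.96],[0,0,0]],[1,[0,0,-0.96],[0,0,0]],[1,[0,0,0],[0,0,0]]]' | python3 inch.py
echo '[[1,[0.8,0,0],[0,0,0]],[1,[0.96,0,0],[0,0,0]],[1,[0.96,0,0],[0,0,0]],[1,[0,0,0],[0,0,0]],[1,[0,0,0],[0,0,0]]]' | python3 inch.py
```

```text
ee_pos: [0.5415, 0.1592, 0.0886]
tool_rot: [-3.141, 0.0, 1.986]
force: [-3.8, 1.0, 6.4]
[0.1715677  1.32755445] [-3.8  1.   6.4] [ 0.05  0.75 -0.13] [ -0.73 -38.69  25.02  -1.44  -0.27  -0.12]
time: 13.55
ee_pos: [0.542, 0.1594, 0.0883]
tool_rot: [3.141, 0.0, 1.988]
force: [-0.7, -1.0, 0.4]
opening: 0.997
finger_force: 0.0
time: 14.18
ee_pos: [0.5457, 0.1601, 0.275]
tool_rot: [3.129, 0.003, 1.988]
force: [0.5, 0.6, -0.3]
opening: 1.003
finger_force: 0.0
time: 14.8
ee_pos: [0.4725, 0.3145, 0.2674]
tool_rot: [-3.14, 0.001, 1.989]
force: [0.7, 0.4, 0.4]
opening: 1.0
finger_force: 0.0
```

```bash
python3 - <<'E'
from h import *
t=cam("top"); s=cam("side")
a=cv2.resize(t['color'][145:245,105:215],(396,360),interpolation=cv2.INTER_CUBIC); b=cv2.resize(s['color'][180:310,180:323],(396,360),interpolation=cv2.INTER_CUBIC)
cv2.imwrite("pics/end.png",np.hstack([a,b])[:,:,::-1])
E
```

```text
(no output)
```

View pics/end.png

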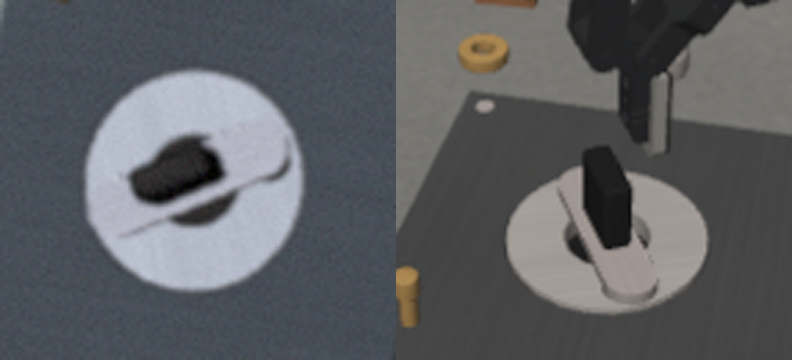

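In the end picture the bar lies flat on the ring, centred and across both holes, with the grip upright. The gripper is well clear, and the brass pin still stands. The spanner turned 0.92 rad at its peak with at most 0.17 play, so the ring is past 0.7 and the stop torque was felt. Handing in.

```bash
python3 -c "
from bench import r, capture, close_job
print(close_job())"
```

```text
the job is handed in; nothing more can be done
None
```

I turned the ring counter-clockwise to its stop with the larger spanner and left the spanner standing in both holes. The gripper is drawn back, the smaller spanner was left alone, and the job is handed in; no verdict was shown, and the ring's angle is inferred from the spanner's turn and the torque at the stop.

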